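# Clear the mat and tip the chopping board onto it

### The arm

A 6-joint arm with a two-finger parallel gripper is mounted at the origin on the work surface. World frame = base frame: x ahead of the robot, y to its left, z up, the work surface at z = 0. Lengths are in m, angles in rad, forces in N, time in s.
With the tool pointing down it reaches from about 0.3 to 0.775 m from the base axis. Payload 14.6 kg.
Tool frame: the origin (TCP) lies on the front face of the gripper's body, between the roots of the fingers; the fingertips stand 97 mm ahead of it and the grasp point (between the pads) lies 78 mm ahead of it; z points along the fingers, x is the direction in which the jaws open and shut, and the axes are right-handed (so a half turn about z gives the same grasp; the last joint's range is limited). The gripper opens to 94 mm and grips with 3 to 60 N. Pads are 16 mm wide; open, the fingers measure 119 mm over their backs; the gripper's body (75 mm by 177 mm) begins 78 mm behind the grasp point.
Start: joints at [1.238, 0.3, 1.521, -0, 1.321, -0.067], TCP at [0.144, 0.531, 0.303] pointing down, gripper open.
Joint ranges: [-3.03, 3.03], [-0.79, 2.21], [0.23, 2.52], [-1.04, 4.18], [0, 3.07], [-2.55, 2.55]. Speed limits (rad/s): [2.22, 2.22, 2.57, 3.14, 3.14, 3.14].

### API

Orientations are given as [roll, pitch, yaw] about the fixed x, y, z axes, in that order (R = Rz(yaw) Ry(pitch) Rx(roll)).
In Python, from station import sensors, camera, ctrl gives the robot as it stands.
- The arm moves only by the tool move_arm, never from a script. Its argument "rows" is text: rows parted by semicolons, each of 6 numbers parted by spaces: the shift along the tool's x, y, z in mm, then the turn, a rotation vector about the tool's x, y, z in rad. In form: x y z wx wy wz; .... A call has 1 to 20 rows; each row shifts and turns the pose as measured when the row begins, along the tool's axes as they then stand; what a row does not reach is not made up. A row lasts 1/8 s, in which the tool goes at most 62.5 mm and 10.7 degrees, less where a joint would pass 70% of its speed; a pose out of reach is approached as far as the arm can. A call with a gripper value outside its range is refused whole. "grip" is the opening, from -1 (shut) to 1 (fully open), set as the call begins (left out, the last holds). The fingers move at their own pace and stop on an object; "newtons" is the grip in N (left out, the last holds). Time passes only in rows, so rows that do not move let the fingers close. It gives the time, the measured TCP pose, the force and the opening at its end, in the units of the state.
- sensors.get_obs(): the state, without advancing time (a new reading comes with each control period).
- camera(name): name is "scene" or "top"; returns a dict with "color" (480x640x3 uint8, blue, green, red), "z_map" (480x640 float32, m along the optical axis (not along the pixel's ray), 0 where there is no reading), "mtx" (3x3 intrinsics, pixels), "distortion" ([k1, k2, p1, p2, k3] as OpenCV has them; the pictures are not rectified), "position" and "attitude" of the camera in the world. Camera axes: x right, y down, z forward; pixel columns grow to the right and rows downward; lengths in m; the calibration is good to about 2 mm. A picture is of the moment at which its call begins.
- ctrl.hand_in(): hands the job in, once; it reports no verdict.
The state is a dict: "time_s": time; "qpos": joint angles; "joint_vel": joint speeds; "tau": joint torques, N m; "ee_pos": TCP position; "eef_rot": TCP orientation; "force": force on the tool from outside, world axes, zero at the start; "moment": the same for the moment, N m; "grip_width": finger opening in m.
Only numpy, scipy, OpenCV 4.12 (cv2) and the standard library are available. Lean on these libraries where they do the work, as an engineer would, in place of code of your own. Each camera call takes 0.05 s, during which the arm holds its last target.

### The job

The chopping board is standing on end on its non-slip mat. Push the soap dish off the mat, fully onto the bare steel worktop, then push high on the back of the board so that it tips over along the mat and ends lying flat on its wide face, wholly on the mat, with nothing under it. Only push: do not pick up or carry the dish or the board, do not shove the board along or push it low down while it stands, and leave everything else where it is; finish with the robot clear.

Things in the scene. Friction and masses are not known exactly. Their poses are not given: they have to be found in the camera images.
- mat: Black rubber non-slip mat with a green border, fixed to the worktop, 220 (own x) x 280 (own y) x 3 mm. Origin: centre of its underside, on the worktop. The board stands near its +y end, and must fall towards its -y end. Straight across its long side away from the robot, level with the dish, the worktop is clear for 100 mm.
- board: Pale wooden chopping board with two dark stripes per face, 130 wide (own x) x 36 thick (own y) x 190 mm tall (own z, up while standing), 0.4 to 0.8 kg, loose. Origin: centre of its lower end, on the mat, 3 mm above the worktop, 95 to 115 mm from the mat's centre towards the mat's +y end. Own x, y within 0.1 rad of the mat's; its back is the +y face.
- board_top (a point): Centre of the board's upper end, 190 mm along own z from its origin. Pushed near the top towards -y the board turns about its lower edge and falls by itself once it leans 11 degrees (top 36 mm forward); pushed below about a third of its height it may slide.
- dish: Round red plastic soap dish, 90 mm across, 16 mm high with upright rim, carrying a fixed white soap bar 66 x 44 x 18 mm (34 mm high in all), about 0.16 kg, loose, slides easily. It lies on the mat where the board has to fall, its centre over 100 mm from the board's front face. Origin: centre of its underside.
- mug: White mug with handle, 80 mm across, 100 mm high, loose bystander. Origin: centre of its underside.
- bottle: Yellow bottle with white cap, 60 mm across, 170 mm high, loose bystander. Origin: centre of its underside.
- bowl: Blue bowl, 90 mm across, 50 mm high, loose bystander. Origin: centre of its underside.
- jar: Amber jar with steel lid, 70 mm across, 90 mm high, loose bystander. Origin: centre of its underside.
- tumbler: Orange tumbler, 68 mm across, 90 mm high, loose bystander. Origin: centre of its underside.
- brush: Blue-handled brush lying on the worktop, loose bystander. Origin: under its middle.
There are look-alikes about, which are no part of the job. Several things have the shape of the dish; the one meant has the colours described above.

How it is judged:
On the way, in this order (a step that is already met when the one before it is completed fails the run):
1. the soap dish is off the mat while the board still stands ((x of dish in the frame of mat above 0.151 m or x of dish in the frame of mat below -0.151 m or y of dish in the frame of mat above 0.181 m or y of dish in the frame of mat below -0.181 m or horizontal distance between dish and mat above 0.219 m) and height (world z) of dish between -0.01 and 0.008 m and angle between each of dish, board's own z axis and vertical below 0.1 rad and linear speed of dish below 0.02 m/s), for 0.2 s.
2. the board has been tipped over and lies flat on the mat (angle between board's own z axis and vertical between 1.52 and 1.62 rad and (angle between board's own y axis and vertical below 0.06 rad or angle between board's own y axis and vertical above 3.08 rad) and height (world z) of board below 0.028 m and linear speed of board below 0.02 m/s and x of board in the frame of mat between -0.052 and 0.052 m and y of board in the frame of mat between -0.145 and 0.145 m and x of board_top in the frame of mat between -0.052 and 0.052 m and y of board_top in the frame of mat between -0.145 and 0.145 m), for 0.2 s.
At the end, for the whole second after the job is handed in: The soap dish stands level and at rest on the worktop, off the mat (at most 4 mm of its rim over the mat), and the board lies flat (within 3 degrees) and at rest on a wide face on the mat, with at most about 5 mm over the mat's edge (all of step 2 and (x of dish in the frame of mat above 0.151 m or x of dish in the frame of mat below -0.151 m or y of dish in the frame of mat above 0.181 m or y of dish in the frame of mat below -0.181 m or horizontal distance between dish and mat above 0.219 m) and height (world z) of dish between -0.01 and 0.008 m and angle between dish's own z axis and vertical below 0.1 rad and linear speed of dish below 0.02 m/s); the robot touches nothing.
It fails at once if the soap dish was lifted or tipped (height (world z) of dish above 0.025 m or angle between dish's own z axis and vertical above 0.4 rad).
It fails at once if the board was lifted or carried (height (world z) of board above 0.05 m or height (world z) of board_top above 0.215 m).
It fails at once if the standing board was shoved along by more than 50 mm (angle between board's own z axis and vertical below 0.15 rad and distance of board from where it was at the start of the episode above 0.05 m).
It fails at once if the standing board was pushed low down (grasp point less than 80 mm above the worktop) (angle between board's own z axis and vertical below 0.15 rad and contact force between the fingers and board above 1 N and height (world z) of the grasp point below 0.08 m).
It fails at once if a bystander was moved by more than 20 mm (distance of any of mug, bottle, bowl, jar, tumbler, brush from where it was at the start of the episode above 0.02 m).
It also fails if it takes over 54 s, if anything falls off the work surface, if the arm or the gripper's body presses on something with over 40 N, if the wrist force passes 120 N, or if a joint passes its speed limit or range.

## Working session

There is one attempt and no reset: what is moved stays moved. The work goes in short steps, Python scripts to look and compute and a tool call to move; the robot and the scene stay as the last step left them, time stands still between calls to the robot, and variables do not carry over. Pictures are saved under pics/ and viewed, and the job is handed in when it is done.

Besides the shell and the picture viewer there is one more tool, called after "Request:" as name(argument=value, ...) on one line, values as JSON. move_arm: Moves the arm, as the interface text tells. Its arguments: {"type":"object","properties":{"rows":{"type":"string"},"grip":{"type":"number"},"newtons":{"type":"number"}},"required":["rows"]}

```bash
ls; mkdir -p pics; python3 - <<'E'
from station import sensors,camera
import cv2,numpy as np
print(sensors.get_obs())
for n in("scene","top"):
    c=camera(n); cv2.imwrite(f"pics/{n}0.png",c["color"]); print(n,c["mtx"],c["distortion"],c["position"],c["attitude"])
    np.save(f"{n}0.npy",c,allow_pickle=True)
E
```

```text
pics
{'time_s': 0.0, 'qpos': array([ 1.23841149e+00,  3.00496495e-01,  1.52158731e+00,  1.23825375e-05,
        1.32069732e+00, -6.65526345e-02]), 'joint_vel': array([-0.00090692, -0.00028686,  0.00122733,  0.00104141, -0.0008684 ,
       -0.00010819]), 'tau': array([ 2.30516940e-03, -5.31812489e+01, -3.52731156e+01,  7.08895829e-02,
        2.45453732e-02, -1.42888407e-04]), 'ee_pos': array([0.14441839, 0.53054525, 0.3020697 ]), 'eef_rot': array([-3.14150165e+00,  1.18503756e-03,  1.30496110e+00]), 'force': array([ 0.36351791,  0.16795772, -0.33904322]), 'moment': array([-0.05025161, -0.03275947, -0.03476633]), 'grip_width': 0.0937601456933938}
scene [[599.91368021   0.         338.51793376]
 [  0.         599.91368021 248.39427539]
 [  0.           0.           1.        ]] [-0.0086293  0.         0.         0.         0.       ] [ 1.38507518 -0.6621601   1.57659944] [-2.5104604  -0.00960422  0.87353867]
top [[599.83908712   0.         317.40407159]
 [  0.         599.83908712 234.51455267]
 [  0.           0.           1.        ]] [-0.09587017  0.          0.          0.          0.        ] [0.29456391 0.03115096 1.46005138] [-2.94438112 -0.02111859 -1.58776447]
```

View pics/scene0.png

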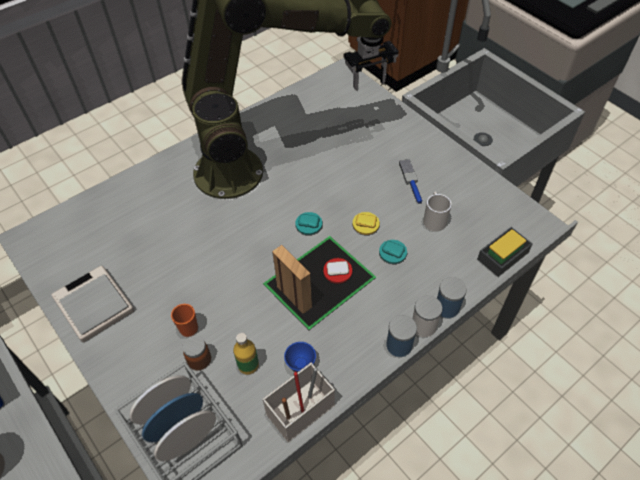

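View pics/top0.png

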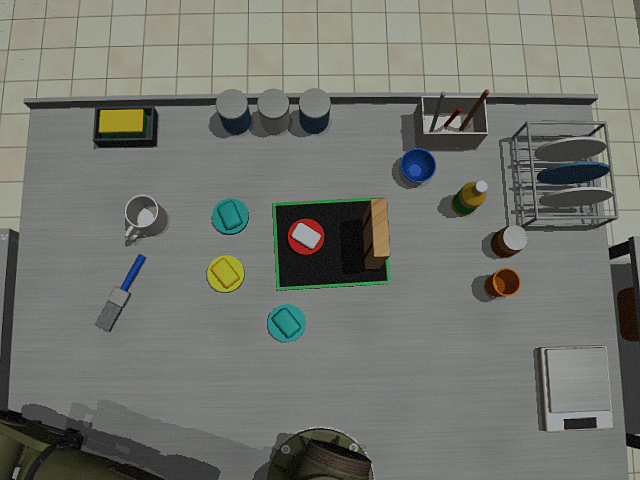

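The pictures show:
- **Dish candidates (top view):** red with white soap at (305,236), teal at (231,216), teal at (286,323) and yellow at (226,273). By the description it is the red one on the mat.
- **Board:** stands at about (376,234), at the right end of the mat.

Next I'll measure and take a close crop.

```bash
cat > h.py <<'E'
import numpy as np,cv2
from scipy.spatial.transform import Rotation as Ro
def R(c): return Ro.from_euler('xyz',c["attitude"]).as_matrix()
def rays(c,px):
    u=cv2.undistortPoints(np.float64(px).reshape(-1,1,2),c["mtx"],c["distortion"]).reshape(-1,2)
    return np.c_[u,np.ones(len(u))]@R(c).T
def onz(c,px,z):
    d=rays(c,px);p=np.asarray(c["position"]); return p+d*((z-p[2])/d[:,2])[:,None]
def deproj(c,px):
    z=np.array([c["z_map"][int(round(v)),int(round(u))] for u,v in px]); return c["position"]+rays(c,px)*z[:,None]
def big(m,k=1):
    cs,_=cv2.findContours(m.astype(np.uint8),cv2.RETR_EXTERNAL,cv2.CHAIN_APPROX_NONE)
    return sorted(cs,key=cv2.contourArea)[-k:][::-1]
def cloud(c):
    v,u=np.mgrid[:480,:640]; px=np.c_[u.ravel(),v.ravel()]
    return (c["position"]+rays(c,px)*c["z_map"].reshape(-1,1)).reshape(480,640,3)
E
cat > m.py <<'E'
import sys
from h import *
def run(cams):
  for n,c in cams.items():
    hsv=cv2.cvtColor(c["color"],cv2.COLOR_BGR2HSV);H,S,V=[hsv[...,i].astype(int) for i in range(3)]
    P=cloud(c)
    near=(abs(P[...,0]-.5)<.35)&(abs(P[...,1])<.45)
    g=(H>50)&(H<75)&(S>120)&near&(P[...,2]<.012)
    pts=P[g]; 
    gp=np.argwhere(g)[:,::-1]; w=onz(c,gp,.003)[:,:2].astype(np.float32)
    # keep the largest cluster near median
    med=np.median(w,0); w=w[np.linalg.norm(w-med,axis=1)<.25]
    r=cv2.minAreaRect(w); print(n,"mat rect",r,cv2.boxPoints(r).round(3).tolist())
    rd=((H<6)|(H>174))&(S>150)&(V>60)&near&(P[...,2]<.03)
    k=big(rd)[0][:,0,:]; w=onz(c,k,.016)[:,:2].astype(np.float32); print("dish z16",cv2.minEnclosingCircle(w), "px",k.mean(0))
    wd=(H>5)&(H<25)&(S>50)&(V>60)&near&(abs(P[...,2]-.193)<.012)
    # top face
    wd=(abs(P[...,2]-.193)<.008)&near&(abs(P[...,0]-.55)<.15)&(abs(P[...,1]+.05)<.15)
    if wd.sum()>30:
      k=big(wd)[0][:,0,:]; w=onz(c,k,.193)[:,:2].astype(np.float32); r=cv2.minAreaRect(w); print("board top",r,cv2.boxPoints(r).round(3).tolist(),"z",np.median(P[wd][:,2]))
if __name__=="__main__":
  cams={n:np.load(f"{n}0.npy",allow_pickle=True).item() for n in("scene","top")}
  run(cams)
  c=cams["top"]; P=cloud(c)
  for nm,u in dict(mug=(146,215),brush=(120,295),bowl=(417,167),bottle=(481,187),jar=(515,237),tumb=(503,282),teal1=(231,216),yel=(226,273),teal2=(286,323),hand=(30,450)).items(): print(nm,P[u[1],u[0]].round(3))
  cv2.imwrite("pics/crop.png",cv2.resize(c["color"][180:300,250:410],None,fx=4,fy=4))
E
python3 m.py
```

```text
scene mat rect ((0.5688403248786926, -0.036276280879974365), (0.2172033190727234, 0.2760252356529236), 2.579892635345459) [[0.45399999618530273, 0.09700000286102295], [0.46700000762939453, -0.17900000512599945], [0.6840000152587891, -0.16899999976158142], [0.6710000038146973, 0.10599999874830246]]
dish z16 ((0.581312358379364, 0.024708259850740433), 0.048285577446222305) px [336.70149254 269.42537313]
board top ((0.5713962316513062, -0.13769745826721191), (0.1355583667755127, 0.03865169733762741), 1.450789451599121) [[0.503000020980835, -0.11999999731779099], [0.5040000081062317, -0.1589999943971634], [0.6399999856948853, -0.1550000011920929], [0.6389999985694885, -0.11699999868869781]] z 0.1924638942824466
top mat rect ((0.5646474361419678, -0.03635472059249878), (0.21992532908916473, 0.27968934178352356), 2.6041626930236816) [[0.4480000138282776, 0.09799999743700027], [0.460999995470047, -0.1809999942779541], [0.6809999942779541, -0.17100000381469727], [0.6679999828338623, 0.1080000028014183]]
dish z16 ((0.5793060064315796, 0.024936405941843987), 0.04571698233485222) px [305.57843137 236.12745098]
board top ((0.5617997050285339, -0.1351989358663559), (0.13102149963378906, 0.03707277402281761), 1.140759825706482) [[0.4959999918937683, -0.11800000071525574], [0.4970000088214874, -0.1550000011920929], [0.628000020980835, -0.15199999511241913], [0.6269999742507935, -0.11500000208616257]] z 0.192464377058978
mug [0.64  0.423 0.003]
brush [0.439 0.473 0.024]
bowl [ 0.757 -0.262  0.005]
bottle [ 0.657 -0.372  0.17 ]
jar [ 0.556 -0.471  0.089]
tumb [ 0.459 -0.462  0.007]
teal1 [0.628 0.206 0.035]
yel [0.488 0.217 0.034]
teal2 [0.367 0.074 0.03 ]
hand [0.153 0.449 0.531]
```

View pics/crop.png

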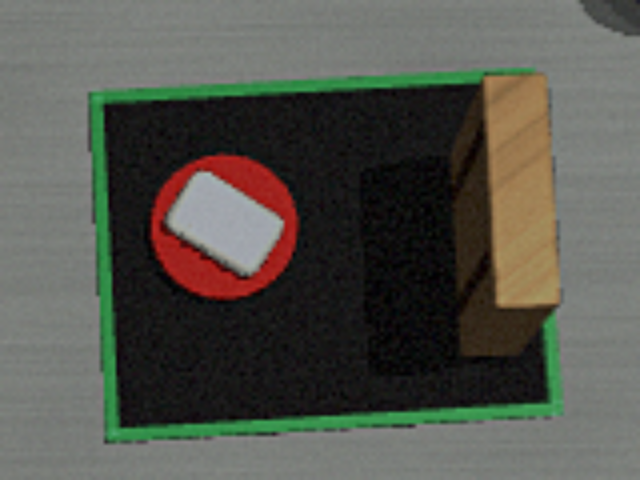

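The crop confirms the red dish with the white bar, centred at (0.580, 0.025). The mat centre is about (0.566, -0.036), with its -y axis along (-0.047, 0.999). The plan is to push the dish along +x with half-open fingers, turning the tool first and then travelling high.

Request:
move_arm(rows="0 0 0 0 0 -0.157; 0 0 0 0 0 -0.157; -40 26 0 0 0 0; -40 26 0 0 0 0; -40 26 0 0 0 0; -40 26 0 0 0 0; -40 26 0 0 0 0; -40 26 0 0 0 0; -40 26 0 0 0 0; -40 26 0 0 0 0; -40 26 0 0 0 0; -40 26 0 0 0 0; -40 26 0 0 0 0; -40 26 0 0 0 0; -20 13 0 0 0 0; 0 0 0 0 0 0", grip=0.1)

```text
time_s: 2.1
ee_pos: [0.5074, 0.0337, 0.2992]
eef_rot: [-3.136, 0.005, 1.631]
force: [-0.3, 1.2, -1.1]
grip_width: 0.0514
```

Request:
move_arm(rows="-12 4 30 0 0 0.012; 0 0 50 0 0 0; 0 0 40 0 0 0; 0 0 30 0 0 0; 0 0 0 0 0 0")

```text
time_s: 2.72
ee_pos: [0.5092, 0.0247, 0.1457]
eef_rot: [-3.136, 0.004, 1.621]
force: [0.5, -0.4, 0.6]
grip_width: 0.0517
```

```bash
python3 - <<'E'
from station import camera
import cv2
c=camera("scene");t=camera("top")
cv2.imwrite("pics/a.png",cv2.hconcat([cv2.resize(c["color"][180:340,230:430],(400,320)),cv2.resize(t["color"][160:320,220:420],(400,320))]))
E
```

```text
(no output)
```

View pics/a.png

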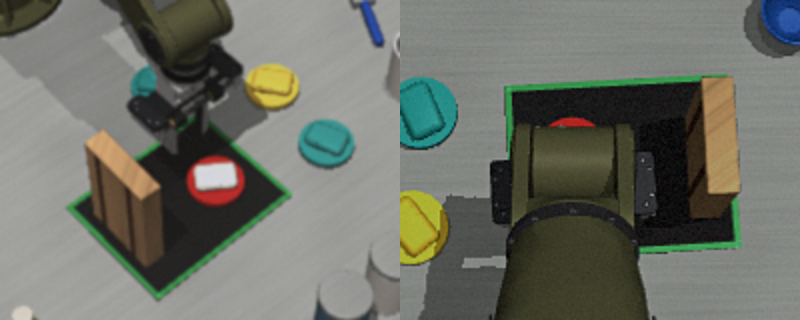

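Request:
move_arm(rows="-2 0 21 0 0 0; 0 0 20 0 0 0; 0 0 0 0 0 0")

```text
time_s: 3.2
ee_pos: [0.5126, 0.0231, 0.1117]
eef_rot: [3.134, 0.005, 1.622]
force: [-0.9, 0.2, -0.6]
grip_width: 0.0518
```

Request:
move_arm(rows="0 10 0 0 0 0; 0 10 0 0 0 0; 0 8 0 0 0 0; 0 8 0 0 0 0; 0 10 0 0 0 0; 0 10 0 0 0 0; 0 10 0 0 0 0; 0 10 0 0 0 0; 0 10 0 0 0 0; 0 10 0 0 0 0; 0 0 0 0 0 0")

```text
time_s: 4.58
ee_pos: [0.6167, 0.0286, 0.1167]
eef_rot: [3.13, 0.006, 1.622]
force: [1.6, -0.7, 2.0]
grip_width: 0.0518
```

```bash
cat > look.py <<'E'
import sys
from station import camera
import cv2,m
c=camera("scene");t=camera("top")
cv2.imwrite(f"pics/{sys.argv[1]}.png",cv2.hconcat([cv2.resize(c["color"][180:340,230:430],(400,320)),cv2.resize(t["color"][160:320,220:420],(400,320))]))
m.run(dict(scene=c,top=t))
E
python3 look.py b
```

```text
scene mat rect ((0.5687664747238159, -0.03647236526012421), (0.2172163724899292, 0.2754775583744049), 2.624457359313965) [[0.45399999618530273, 0.09600000083446503], [0.46700000762939453, -0.17900000512599945], [0.6840000152587891, -0.16899999976158142], [0.6710000038146973, 0.10599999874830246]]
dish z16 ((0.6470931768417358, 0.03328782692551613), 0.04664827138185501) px [355.05 285.65]
board top ((0.5712031126022339, -0.1377023607492447), (0.13517196476459503, 0.03865169733762741), 1.450789451599121) [[0.503000020980835, -0.11999999731779099], [0.5040000081062317, -0.1589999943971634], [0.6389999985694885, -0.1550000011920929], [0.6380000114440918, -0.11699999868869781]] z 0.1931187808590955
top mat rect ((0.5684659481048584, -0.1182701513171196), (0.21987278759479523, 0.11391382664442062), 3.301542043685913) [[0.45500001311302185, -0.06800000369548798], [0.4620000123977661, -0.1809999942779541], [0.6819999814033508, -0.16899999976158142], [0.675000011920929, -0.054999999701976776]]Traceback (most recent call last):
  File "look.py", line 6, in <module>
    m.run(dict(scene=c,top=t))
    ~~~~~^^^^^^^^^^^^^^^^^^^^^
  File "m.py", line 15, in run
    k=big(rd)[0][:,0,:]; w=onz(c,k,.016)[:,:2].astype(np.float32); print("dish z16",cv2.minEnclosingCircle(w), "px",k.mean(0))
      ~~~~~~~^^^
IndexError: list index out of range
```

View pics/b.png

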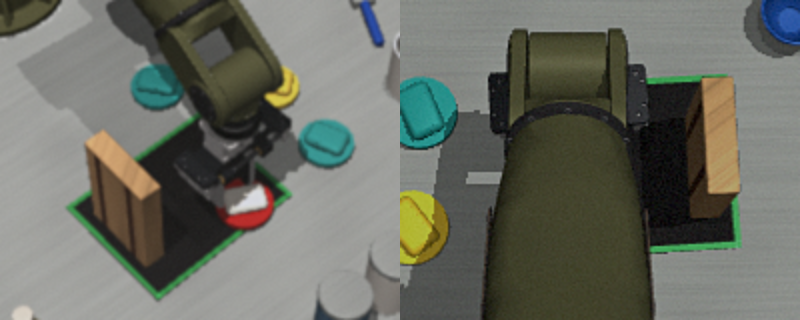

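The tilt made the tool climb. The tips are now at about 20 mm, on top of the rim, so I'll back off and redo the push lower.

Request:
move_arm(rows="0 0 -15 0 0 0; 0 -10 -10 0 0 0; 0 -20 0 0.006 0.003 0; 0 -20 0 0.006 0.003 0; 0 0 0 0 0 0; 0 0 0 0 0 0")

```text
time_s: 5.42
ee_pos: [0.5631, 0.0261, 0.1465]
eef_rot: [3.139, -0.0, 1.622]
force: [-0.6, -0.2, 1.0]
grip_width: 0.0518
```

```bash
python3 look.py c 2>&1 | grep -v Trace; python3 -c "
from station import sensors;o=sensors.get_obs();print(o['ee_pos'],o['eef_rot'],o['force'])"
```

```text
scene mat rect ((0.5689426064491272, -0.03630483150482178), (0.21684913337230682, 0.27579617500305176), 2.624457359313965) [[0.45399999618530273, 0.09600000083446503], [0.46700000762939453, -0.17900000512599945], [0.6840000152587891, -0.16899999976158142], [0.6710000038146973, 0.10599999874830246]]
dish z16 ((0.6419244408607483, 0.03312651067972183), 0.047943130135536194) px [351.34306569 280.6350365 ]
board top ((0.57049560546875, -0.1377202421426773), (0.1337566077709198, 0.03865152969956398), 1.450691819190979) [[0.503000020980835, -0.11999999731779099], [0.5040000081062317, -0.1589999943971634], [0.6380000114440918, -0.1550000011920929], [0.6370000243186951, -0.11699999868869781]] z 0.1920924322313745
top mat rect ((0.5677951574325562, -0.10456567257642746), (0.2196742743253708, 0.14396369457244873), 2.6539595127105713) [[0.45500001311302185, -0.03799999877810478], [0.460999995470047, -0.18199999630451202], [0.6809999942779541, -0.17100000381469727], [0.6740000247955322, -0.02800000086426735]]
dish z16 ((0.6807513236999512, 0.03117326833307743), 0.016264263540506363) px [302.5        195.69230769]
board top ((0.5617238283157349, -0.13513515889644623), (0.1311490833759308, 0.037299029529094696), 1.0456643104553223) [[0.4959999918937683, -0.11800000071525574], [0.4970000088214874, -0.1550000011920929], [0.628000020980835, -0.15299999713897705], [0.6269999742507935, -0.11500000208616257]] z 0.19147655551699727
[0.56312647 0.02613186 0.14612184] [ 3.13978597e+00 -4.09918916e-04  1.62208761e+00] [-1.46759182 -0.22616874  0.10547571]
```

View pics/c.png

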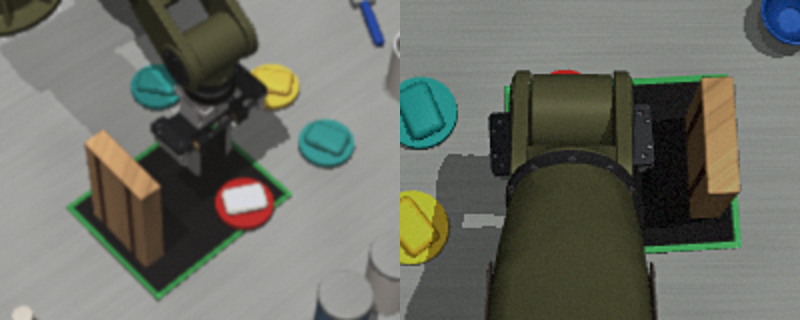

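Request:
move_arm(rows="3 0 20 0 0 0; 0 0 20 0 0 0; 0 0 4 0 0 0; 0 0 0 0 0 0")

```text
time_s: 6.02
ee_pos: [0.5646, 0.0293, 0.1015]
eef_rot: [3.138, -0.0, 1.622]
force: [-0.9, -0.6, 0.2]
grip_width: 0.052
```

Request:
move_arm(rows="0 10 -1 0 0 0; 0 10 0 0 0 0; 0 8 0 0 0 0; 0 8 0 0 0 0; 0 8 0 0 0 0")

```text
time_s: 6.65
ee_pos: [0.6122, 0.0316, 0.1046]
eef_rot: [3.136, -0.0, 1.622]
force: [-1.1, -0.3, 0.1]
grip_width: 0.0517
```

Request:
move_arm(rows="0 10 0.6 0.004 0 0; 0 10 0.6 0 0 0; 0 10 0.5 0 0 0; 0 10 0.5 0 0 0; 0 8 0.3 0 0 0")

```text
time_s: 7.28
ee_pos: [0.6635, 0.0343, 0.102]
eef_rot: [3.141, -0.0, 1.622]
force: [-2.3, -0.0, 1.5]
grip_width: 0.0516
```

Request:
move_arm(rows="0 6 0 0 0 0; 0 5 0 0 0 0; 0 4 0 0 0 0; 0 2 0 0 0 0; 0 0 0 0 0 0")

```text
time_s: 7.9
ee_pos: [0.6818, 0.0353, 0.1017]
eef_rot: [3.141, -0.0, 1.622]
force: [-0.5, 0.6, 1.2]
grip_width: 0.0517
```

```bash
python3 look.py d 2>&1 | grep -A1 -v Trace
```

```text
scene mat rect ((0.5686925053596497, -0.03633929789066315), (0.21722695231437683, 0.2756812572479248), 2.660975933074951) [[0.45399999618530273, 0.09600000083446503], [0.46700000762939453, -0.17900000512599945], [0.6840000152587891, -0.16899999976158142], [0.6710000038146973, 0.10599999874830246]]
dish z16 ((0.7304264307022095, 0.03705121576786041), 0.04587339982390404) px [370.62307692 298.90769231]
board top ((0.5708469748497009, -0.1377112716436386), (0.13441839814186096, 0.03865135833621025), 1.4506914615631104) [[0.503000020980835, -0.11999999731779099], [0.5040000081062317, -0.1589999943971634], [0.6389999985694885, -0.1550000011920929], [0.6380000114440918, -0.11699999868869781]] z 0.19277363274485082
top mat rect ((0.5683178901672363, -0.11161669343709946), (0.22023576498031616, 0.12680169939994812), 3.1914243698120117) [[0.45500001311302185, -0.05400000140070915], [0.4620000123977661, -0.1809999942779541], [0.6819999814033508, -0.16899999976158142], [0.675000011920929, -0.041999999433755875]]
dish z16 ((0.47281646728515625, -0.4494067132472992), 9.999999747378752e-05) px [499. 276.]
board top ((0.5619964003562927, -0.13540925085544586), (0.13064970076084137, 0.03658798709511757), 1.1962134838104248) [[0.4959999918937683, -0.11800000071525574], [0.4970000088214874, -0.1550000011920929], [0.628000020980835, -0.15199999511241913], [0.6269999742507935, -0.11599999666213989]] z 0.19243703910886845
```

View pics/d.png

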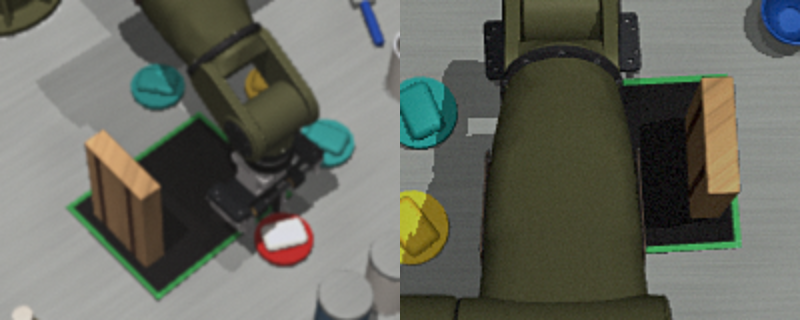

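The dish is at about (0.727, 0.036), roughly 164 mm from the mat's centre line, and it is level on the steel. I'll retreat, lift high and turn to get behind the board.

Request:
move_arm(rows="0 -10 0 0 0 0; 0 -15 0 0 0 0; 0 0 -40 0 0 0; 0 0 -45 0 0 0; 0 0 -50 0 0 0; 0 0 -50 0 0 0; 0 0 -45 0 0 0; 0 0 0 0 0 0.16; 0 0 0 0 0 0.16; 0 0 0 0 0 0.16; 0 0 0 0 0 0.16; 0 0 0 0 0 0.16; 0 0 0 0 0 0.16; 0 0 0 0 0 0.16; 0 0 0 0 0 0.16; 0 0 0 0 0 0.16; 0 0 0 0 0 0.16; 0 0 0 0 0 0")

```text
time_s: 10.25
ee_pos: [0.6461, 0.0335, 0.3387]
eef_rot: [-3.141, -0.003, -0.029]
force: [0.4, -0.5, 0.9]
grip_width: 0.0519
```

```bash
python3 look.py e 2>&1 | grep dish
```

```text
dish z16 ((0.7290085554122925, 0.035720787942409515), 0.04587295651435852) px [370.70542636 298.89147287]
    k=big(rd)[0][:,0,:]; w=onz(c,k,.016)[:,:2].astype(np.float32); print("dish z16",cv2.minEnclosingCircle(w), "px",k.mean(0))
```

View pics/e.png

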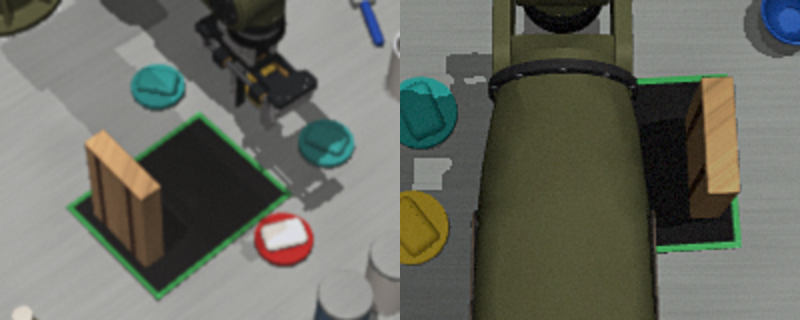

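Request:
move_arm(rows="0 0 0 0 0 -0.05; -15 40 0 0 0 0; -15 40 0 0 0 0; -15 40 0 0 0 0; -15 40 0 0 0 0; -15 40 0 0 0 0; -15 40 0 0 0 0; 0 0 0 0 0 0")

```text
time_s: 11.35
ee_pos: [0.5617, -0.2163, 0.3379]
eef_rot: [3.141, -0.004, 0.055]
force: [-0.7, 0.5, 0.5]
grip_width: 0.0514
```

Request:
move_arm(rows="0 0 40 0 0 0.035; 0 0 40 0 0 0; 0 0 15 0 0 0; 0 0 0 0 0 0")

```text
time_s: 11.85
ee_pos: [0.563, -0.2142, 0.2422]
eef_rot: [3.141, -0.007, 0.028]
force: [0.2, 0.7, -0.4]
grip_width: 0.0518
```

```bash
python3 look.py f 2>&1 | grep board
```

```text
board top ((0.5705634355545044, -0.138709157705307), (0.13399052619934082, 0.03981656953692436), 0.8764709830284119) [[0.503000020980835, -0.11999999731779099], [0.5040000081062317, -0.1599999964237213], [0.6380000114440918, -0.15800000727176666], [0.6370000243186951, -0.11800000071525574]] z 0.19279878629342462
board top ((0.561915397644043, -0.13517051935195923), (0.1307288557291031, 0.036729443818330765), 0.8821476101875305) [[0.4959999918937683, -0.11800000071525574], [0.4970000088214874, -0.1550000011920929], [0.628000020980835, -0.15299999713897705], [0.6269999742507935, -0.11599999666213989]] z 0.19236632573752765
```

View pics/f.png

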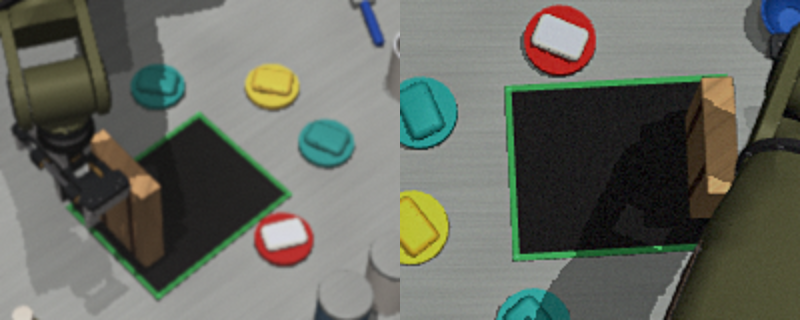

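The dish is clear of the mat's green edge in the top view, and the gripper is behind the board and high. Now I'll push towards -y.

Request:
move_arm(rows="0 -12 0 0 0 0; 0 -12 0 0 0 0; 0 -12 0 0 0 0; 0 -10 0 0 0 0; 0 -6 0 0 0 0; 0 -6 0 0 0 0")

```text
time_s: 12.7
ee_pos: [0.5623, -0.1523, 0.2468]
eef_rot: [3.137, -0.014, 0.028]
force: [-0.3, 0.1, 0.6]
grip_width: 0.0517
```

Request:
move_arm(rows="0 -6 0.5 0.004 0 0; 0 -6 0.5 0 0 0; 0 -6 0.5 0 0 0; 0 -6 0.3 0 0 0; 0 -6 0.3 0 0 0; 0 -5 0 0 0 0; 0 0 0 0 0 0")

```text
time_s: 13.58
ee_pos: [0.5611, -0.1146, 0.2442]
eef_rot: [-3.141, -0.013, 0.028]
force: [-0.4, -0.6, -0.3]
grip_width: 0.0518
```

```bash
python3 look.py g 2>&1 | grep board
```

```text
board top ((0.5342654585838318, -0.12142570316791534), (0.014181625097990036, 0.0179473664611578), 53.06138610839844) [[0.5230000019073486, -0.12200000137090683], [0.5370000004768372, -0.13199999928474426], [0.5460000038146973, -0.12099999934434891], [0.531000018119812, -0.10999999940395355]] z 0.19182625828654198
```

View pics/g.png

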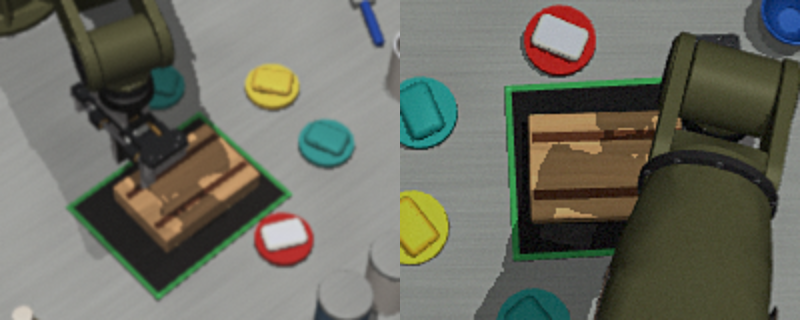

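The board has fallen flat on the mat. I'll retreat up and away and verify.

Request:
move_arm(rows="0 0 -40 0 0 0; 0 0 -45 0 0 0; 0 30 -20 0 0 0; -20 40 0 0 0 0; -20 40 0 0 0 0; -20 40 0 0 0 0; -20 30 0 0 0 0; 0 0 0 0 0 0; 0 0 0 0 0 0")

```text
time_s: 14.8
ee_pos: [0.4821, -0.3037, 0.3515]
eef_rot: [3.141, -0.013, 0.027]
force: [0.0, 1.0, 0.4]
grip_width: 0.0513
```

```bash
python3 - <<'E'
from station import camera,sensors
from h import *
import m
cams={n:camera(n) for n in("scene","top")}
m.run(cams)
for n,c in cams.items():
    P=cloud(c)
    b=(abs(P[...,2]-.039)<.01)&(abs(P[...,0]-.566)<.11)&(abs(P[...,1]+.036)<.14)
    k=big(b)[0][:,0,:]; r=cv2.minAreaRect(onz(c,k,.039)[:,:2].astype(np.float32)); q=P[b]
    A=np.c_[q[:,:2],np.ones(len(q))]; s=np.linalg.lstsq(A,q[:,2],rcond=None)[0]
    print(n,"board",r,cv2.boxPoints(r).round(3).tolist(),"slope",s,"zmed",np.median(q[:,2]))
    cv2.imwrite(f"pics/{n}_end.png",c["color"])
c=cams["top"];P=cloud(c)
for nm,u in dict(mug=(146,215),brush=(120,295),bowl=(417,167),bottle=(481,187),jar=(515,237),tumb=(503,282)).items(): print(nm,P[u[1],u[0]].round(3))
d=cv2.absdiff(c["color"],np.load("top0.npy",allow_pickle=True).item()["color"])
o=sensors.get_obs();print(o["force"],o["ee_pos"],o["time_s"])
E
```

```text
scene mat rect ((0.5689296126365662, -0.03610174357891083), (0.21700924634933472, 0.27633875608444214), 2.579892873764038) [[0.45399999618530273, 0.09700000286102295], [0.46700000762939453, -0.17900000512599945], [0.6840000152587891, -0.16899999976158142], [0.6710000038146973, 0.10700000077486038]]
dish z16 ((0.7290085554122925, 0.035720787942409515), 0.04587295651435852) px [370.71317829 298.86821705]
top mat rect ((0.5645986795425415, -0.03641362488269806), (0.2199411392211914, 0.27973246574401855), 2.574573278427124) [[0.4480000138282776, 0.09799999743700027], [0.460999995470047, -0.1809999942779541], [0.6809999942779541, -0.17100000381469727], [0.6679999828338623, 0.1080000028014183]]
dish z16 ((0.7233029007911682, 0.03802505135536194), 0.04504382237792015) px [299.64646465 179.76767677]
scene board ((0.5686447620391846, -0.021470673382282257), (0.13523487746715546, 0.19389955699443817), 1.0309605598449707) [[0.49900001287460327, 0.07400000095367432], [0.503000020980835, -0.11999999731779099], [0.6380000114440918, -0.11699999868869781], [0.6349999904632568, 0.07699999958276749]] slope [-0.00339179  0.0002502   0.04108074] zmed 0.039349427682709215
top board ((0.5592221021652222, -0.018497884273529053), (0.13151155412197113, 0.18958114087581635), 1.113287329673767) [[0.492000013589859, 0.07500000298023224], [0.4950000047683716, -0.11500000208616257], [0.6269999742507935, -0.1120000034570694], [0.6230000257492065, 0.07800000160932541]] slope [ 0.00328394 -0.00015775  0.03662137] zmed 0.03839507669075326
mug [0.639 0.421 0.01 ]
brush [0.439 0.474 0.023]
bowl [ 0.757 -0.262  0.004]
bottle [ 0.656 -0.371  0.172]
jar [ 0.467 -0.299  0.558]
tumb [ 0.394 -0.266  0.584]
[-0.17311197 -0.89273833 -0.07286687] [ 0.48233966 -0.3034014   0.35154796] 14.9
```

View pics/top_end.png

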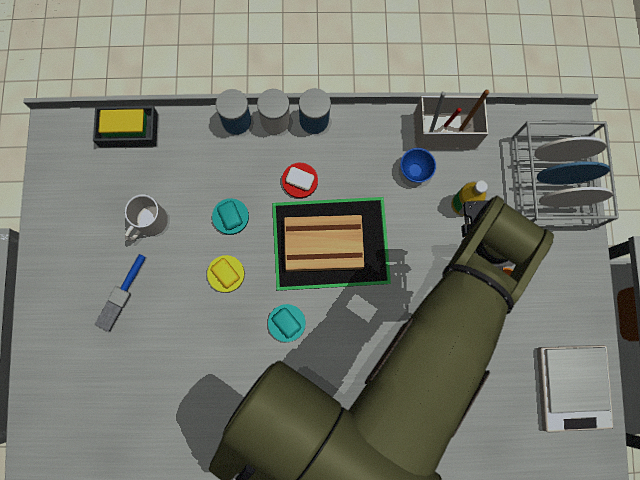

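View pics/scene_end.png

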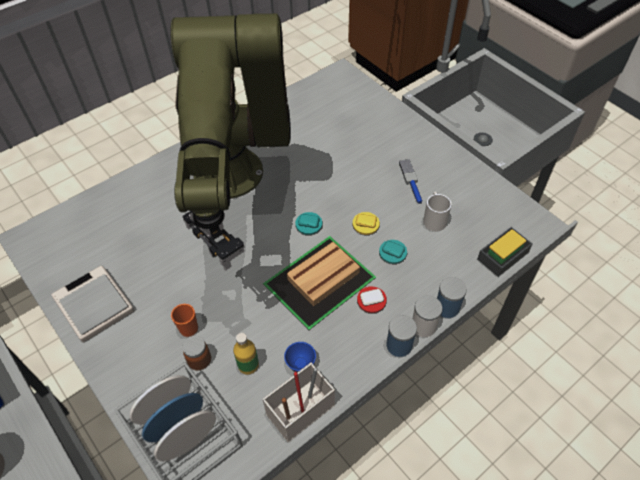

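Both pictures show the board flat inside the green border (top view 285–365, 214–270) and the red dish on steel at (299,180). The bystanders are in place and the gripper is clear. Handing in.

```bash
python3 -c "
from station import ctrl;print(ctrl.hand_in())"
```

```text
the job is handed in; nothing more can be done
None
```

The dish is off the mat, the board lies flat on it, and I handed the job in at about 15 s of the 54 s allowed. No verdict was reported.

**What I did:** I pushed the red dish away from the robot, across the long side of the mat and onto the steel. I then tipped the board over by pushing on its back with the grasp point about 165 mm up. The first dish push climbed onto the rim because of a slight tool tilt. I backed off and repeated it lower; the pictures showed the dish level before and after.

**Last checks:**
- **Dish:** its centre is about 162 mm from the mat's centre line, against the 151 mm needed, and it looks level on the steel.
- **Board:** it lies flat with its top face about 39 mm above the worktop and a slope under 0.004 rad. It is wholly inside the mat, with at least 20 mm to spare at each edge.
- **Bystanders:** mug, brush, bowl and bottle measured within a few millimetres of where they started, apart from a 7 mm height difference at the mug's sampled pixel. The arm hid the jar and tumbler from the top camera, so I only saw by eye in the scene picture that they had not moved.
- **Robot:** the gripper is clear of everything.

The two cameras disagreed by up to about 6 mm in the dish's x position and about 9 mm in the board's. This does not affect the result.

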